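# Clamp a magnet puck in the ratchet bench clamp and hold the squeeze

## Task

I need the round steel magnet puck held for work on its stem: stand it upright on the clamp's board, between the flat sprung pad and the V jaw, and let go of it. Then advance the pad with the black trigger only, squeezing it toward the fixed grip post and letting it back again and again, until the puck is pressed into the V jaw and the pad's spring is about half pushed in; the magnet inside is brittle, so never drive the pad all the way home. Finish while still holding the trigger squeezed like that, because the clamp has no lock and slackens when let go; leave the other things on the table where they are.

Things in the scene. Friction and masses are not known exactly. Their poses are not given: they have to be found in the camera images.
- magnet_puck: loose steel pot magnet, a plain grey disc-shaped body 49 mm in diameter with a narrower stem in the middle of its top, 52 mm high in all, about 0.3 kg. Origin at the centre of its underside, z up through the stem. Take it round the 49 mm body, not by the stem (it is solid to the fingers as a full 49 mm cylinder up to its top)
- clamp: fixed bench clamp on a plywood board 110 x 270 x 12 mm (y -130 to +140 mm; the rod's tail reaches back to -165 mm). Origin under the board, on the clamp's middle line; z up, +y is the way the pad advances. V jaw at y +100 to +130 mm; pad, rod and rack on the middle line, axis 40 mm above the table; grip post at -76 mm; trigger behind it. Only post and trigger stand higher than 62 mm
- vee_jaw: fixed dark steel V block at the +y end of the clamp, 66 mm wide, its top 58 mm above the table, the V (120 degrees) open toward the pad. Same origin and axes as the clamp
- seat (a point): on the board's top at the clamp's (0, +85, 12) mm: the centre of the puck's underside comes to within about 2 mm of it when pressed into the V. The puck may be set down up to 20 mm short of it (toward the pad) and a few mm off the middle line; the pad pushes it on and the V centres it
- pad_face (a point): centre of the front of the sprung pad, a dark steel plate 36 mm wide, 30 mm high and 6 mm thick, 40 mm above the table. It bears on the puck when it stands 24.5 mm (in y) from the axis of the puck; at jaw_rod = 0 it is at y = +15.5 mm of the clamp
- jaw_rod (a joint): advance of the rod that carries the pad, m, 0 (fully back) to 0.066; starts at 0 to 0.017. With the puck seated the pad first bears at about 0.044. 2.5 N of friction holds it between squeezes. A full squeeze advances it 10 to 11 mm (sawtooth rack, pitch 3.6 mm: the first 0 to 3.6 mm of a stroke may be idle); on the trigger's return the pawl slips over the teeth
- pad (a joint): how far the pad is pushed in on its spring, m: 0 free, 0.014 fully home; 0.9 N per mm. The bare pin between the pad plate and the thick sleeve behind it shows 14 mm when free and none when home: half the pin showing is half pushed in. When the trigger is let go the rod slides back until 1 to 3 mm remain
- trigger_grip (a point): centre of the stretch of the black trigger to be squeezed, about 122 mm above the table. The black part is 24 mm wide (clamp x), 10 mm thick (y), its top 140 mm above the table. It swings about a level hinge 102 mm below this point; free, it leans back with this point 38 mm behind the post's centre (-y); squeezed, it comes toward the post (+y)
- trigger (a joint): trigger angle, rad: 0 let go (it springs back by itself), 0.24 fully squeezed, with about 4 mm left between trigger and post. It takes 2 to 4 N at the squeezing point to move it, up to 12 N when the pad is pressed. The rod moves 0.05 m per rad: the squeezing point moves 2 mm for each mm of rod
- grip_post (a point): centre of the black fixed grip post at squeezing height, at the clamp's (0, -76, 122) mm. Post 24 mm wide, 10 mm thick (y), top 142 mm above the table. Over the outsides of post and trigger it is 48 mm with the trigger free, 24 mm fully squeezed; only the trigger moves. Steel cross pieces of both reach up to 93 mm: keep fingertips above 95 mm
- parts_tin: low open tin, 94 mm in diameter, 35 mm high; bystander, leave alone
- screwdriver_orange: screwdriver 211 mm long lying flat; bystander, leave alone
- spark_plug: spark plug 58 mm long lying flat; bystander, leave alone
- mini_clamp: small C-clamp 58 x 52 x 10 mm lying flat; bystander, leave alone
Not all that is in view belongs to the job. Leave any blue or green look-alike of the magnet_puck alone.

How it is judged:
By the outcome, as a careful person would: the job done as asked, in the order asked, and still so for the second after the job is handed in, while the arm keeps its last pose, push and grip.
It also fails if it takes over 64 s, if anything falls off the work surface, if the arm or the gripper's body presses on something with over 40 N, if the wrist force passes 120 N, or if a joint passes its speed limit or range.

## Robot

A 7-joint arm with a two-finger parallel gripper is mounted at the origin on a cart in front of the work surface, level with it; the furniture and walls round the work are solid. World frame = base frame: x ahead of the robot, y to its left, z up, the work surface at z = 0. Lengths are in m, angles in rad, forces in N, time in s.
With the tool pointing down it reaches from about 0.425 to 0.875 m from the base axis. Payload 4.7 kg.
Tool frame: the origin (TCP) lies at the very end of the fingers, on their centre line; the grasp point (between the pads) lies 19 mm behind it; z points along the fingers, y is the line along which they close (so a half turn about z gives the same grasp; the last joint's range is limited). The gripper opens to 85 mm and grips with 20 to 120 N. Pads are 22 mm wide; open, the fingers measure 114 mm over their backs; the gripper's body (76 mm by 85 mm) begins 54 mm behind the grasp point. The pads swing forward as they close: fully open they stand 13 mm farther back than shut.
Start: joints at [-1.179, 0.321, -0.07, 1.45, 0.023, 1.371, -0.057], TCP at [0.24, 0.604, 0.231] pointing down, gripper open.
Joint ranges: [-2.86, 2.86], [-0.3, 2.09], [-1.38, 1.24], [0.06, 2.45], [-1.56, 4.7], [0.09, 2.05], [-2.69, 2.69]. Speed limits (rad/s): [2.57, 2.57, 3.14, 3.14, 3.14, 3.14, 3.14].

## Interface

Orientations are given as a 3x3 rotation matrix whose columns are the frame's x, y, z axes.
In Python, from station import manip, read_camera, order gives the robot as it stands. The module is installed in compiled form; this text tells all that it offers.
- The arm moves only by the shell command python3 -m handwheel 'ROWS' [FORCE]. ROWS is text: rows parted by semicolons, each of 7 numbers parted by spaces: the finger opening in cm, from 0 to 8.54, then the shift along the world's x, y, z in cm, then the turn, a rotation vector about the world's x, y, z in rad. A call has 1 to 8 rows; each row shifts and turns the commanded pose from where the row before left it; what a row does not reach is not made up. A row lasts 1/8 s, in which the tool goes at most 62.5 mm and 10.7 degrees, less where a joint would pass 70% of its speed; a pose out of reach is approached as far as the arm can. A call with a gripper value outside its range is refused whole. The fingers move at their own pace and stop on an object; FORCE is the grip in N (left out, the last holds). Time passes only in rows, so rows that do not move let the fingers close. It gives the time, the measured TCP pose, the force, the opening and the grip force at its end, in the units of the state.
- manip.observe(): the state, without advancing time (a new reading comes with each control period).
- read_camera(name): name is "scene" or "top" or "wrist"; returns a dict with "pixels" (400x640x3 uint8, red, green, blue), "K" (3x3 intrinsics, pixels), "dist_coeffs" ([k1, k2, p1, p2, k3] as OpenCV has them; the pictures are not rectified), "view" (4x4, takes a point from world to camera coordinates); the wrist camera has in their place "tool_from_camera" (4x4, takes a point from camera to tool coordinates, whose origin is the TCP and whose axes are the flange's). Camera axes: x right, y down, z forward; pixel columns grow to the right and rows downward; lengths in m; the calibration is good to about 2 mm. A picture is of the moment at which its call begins: read the wrist's pose just before it. There is no depth.
- order.sign_off(): hands the job in; it is judged then, once.
The state is a dict: "time": time; "joints": joint angles; "dq": joint speeds; "joint_torque": joint torques, N m; "position": TCP position; "ee_rot": TCP orientation; "force": force on the tool from outside, world axes, zero at the start; "ft_torque": the same for the moment, N m; "opening": finger opening in m; "grasp_force": force on a finger pad.
Only numpy, scipy, OpenCV 4.12 (cv2) and the standard library are available. Lean on these libraries where they do the work, as an engineer would, in place of code of your own. Each camera call takes 0.05 s, during which the arm holds its last target. There are 200 camera calls.

## Working session

There is one attempt and no reset: what is moved stays moved. The work goes in short steps, Python scripts to look and compute and a shell command to move; the robot and the scene stay as the last step left them, time stands still between calls to the robot, and variables do not carry over. Pictures are saved under pics/ and viewed, at most 10 in all, crops included, and the job is handed in when it is done.

```bash
mkdir -p pics; ls; cat > h.py <<'E'
import numpy as np, cv2
from station import manip, read_camera, order
def snap(n,f):
    s=manip.observe(); r=read_camera(n); cv2.imwrite('pics/'+f,r['pixels'][:,:,::-1])
    if n=='wrist':
        T=np.eye(4);T[:3,:3]=s['ee_rot'];T[:3,3]=s['position']
        r['cw']=T@np.array(r['tool_from_camera'])
    else: r['cw']=np.linalg.inv(np.array(r['view']))
    np.savez('pics/'+f+'.npz',K=r['K'],d=r['dist_coeffs'],cw=r['cw'])
    return r
def onplane(f,uv,z):
    c=np.load('pics/'+f+'.npz')
    p=cv2.undistortPoints(np.array(uv,float).reshape(-1,1,2),c['K'],c['d'])[:,0]
    d=np.c_[p,np.ones(len(p))]@c['cw'][:3,:3].T; o=c['cw'][:3,3]
    return o+d*((np.reshape(z,-1)-o[2])/d[:,2])[:,None]
def proj(f,P):
    c=np.load('pics/'+f+'.npz'); v=np.linalg.inv(c['cw'])
    return cv2.projectPoints(np.array(P,float).reshape(-1,3),cv2.Rodrigues(v[:3,:3])[0],v[:3,3],c['K'],c['d'])[0][:,0]
E
python3 - <<'E'
from h import *
print(manip.observe())
for n in('scene','top'): r=snap(n,n+'0.png'); print(r['cw'].round(3))
a=cv2.imread('pics/scene0.png');b=cv2.imread('pics/top0.png')
E
```

```text
pics
{'time': 0.0, 'joints': array([-1.17890373,  0.32183536, -0.07011371,  1.4516981 ,  0.02258611,
        1.37079456, -0.05687822]), 'dq': array([ 6.19181236e-04,  1.69444384e-03, -4.52845746e-04, -1.82919069e-03,
        7.64852303e-05,  1.43527253e-03,  2.28396896e-04]), 'joint_torque': array([-4.50961807e-04, -4.93573523e+01, -3.82299162e-01, -3.14342022e+01,
        1.31212006e-02,  1.11511818e-02,  3.12081727e-05]), 'position': array([0.23958754, 0.60364278, 0.2302041 ]), 'ee_rot': array([[-9.29509785e-01,  3.68796883e-01, -6.46627600e-04],
       [ 3.68797442e-01,  9.29507972e-01, -1.83748160e-03],
       [-7.66119752e-05, -1.94643173e-03, -9.99998103e-01]]), 'force': array([-0.1836358 , -0.42122572, -0.38063994]), 'ft_torque': array([ 0.04018059, -0.00770602,  0.01118744]), 'grasp_force': 0.0, 'opening': 0.08562740078263427}
[[ 0.722 -0.443  0.531 -0.379]
 [-0.692 -0.463  0.555 -1.092]
 [ 0.    -0.768 -0.64   1.175]
 [ 0.     0.     0.     1.   ]]
[[-4.460e-01 -8.590e-01  2.520e-01  4.700e-02]
 [-8.950e-01  4.280e-01 -1.260e-01  1.160e-01]
 [ 1.000e-03 -2.820e-01 -9.590e-01  1.891e+00]
 [ 0.000e+00  0.000e+00  0.000e+00  1.000e+00]]
```

View pics/top0.png

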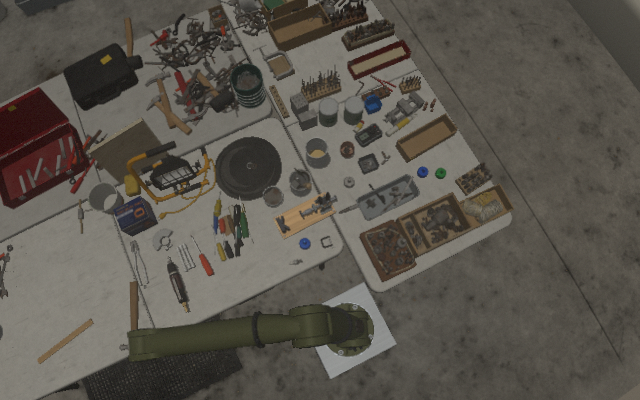

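View pics/scene0.png

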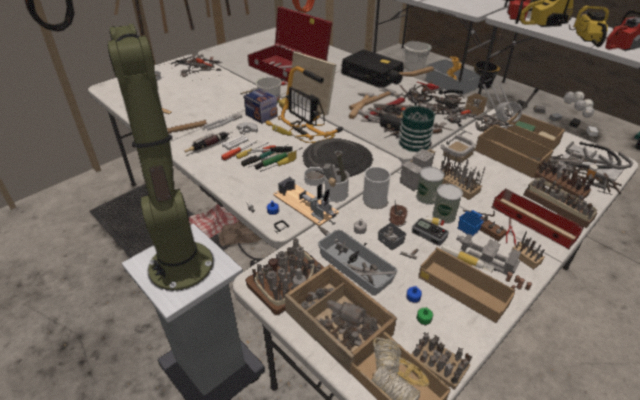

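Top view: candidates for the puck are a grey round thing at (349,182) (scene (360,226)), blue ones at (305,243) and (423,172), and a green one at (440,173). There is also a brown one at (347,149). The grey one fits the description. The clamp board is at about (308,215). Next is a close crop.

```bash
python3 - <<'E'
from h import *
a=cv2.imread('pics/scene0.png');b=cv2.imread('pics/top0.png')
x=cv2.resize(b[160:260,260:380],None,fx=5,fy=5,interpolation=3)
y=cv2.resize(a[165:245,260:380],None,fx=5,fy=5,interpolation=3)
cv2.imwrite('pics/c1.png',cv2.resize(np.vstack([x,y]),None,fx=.66,fy=.66,interpolation=cv2.INTER_AREA))
print(onplane('top0.png',[(349,182),(282,228),(333,203)],[.03,.012,.012]).round(3),onplane('scene0.png',[(360,226),(278,190),(335,218)],[.03,.012,.012]).round(3))
E
```

```text
[[ 0.581 -0.31   0.03 ]
 [ 0.526  0.059  0.012]
 [ 0.528 -0.201  0.012]] [[ 0.577 -0.32   0.03 ]
 [ 0.507  0.076  0.012]
 [ 0.555 -0.21   0.012]]
```

View pics/c1.png

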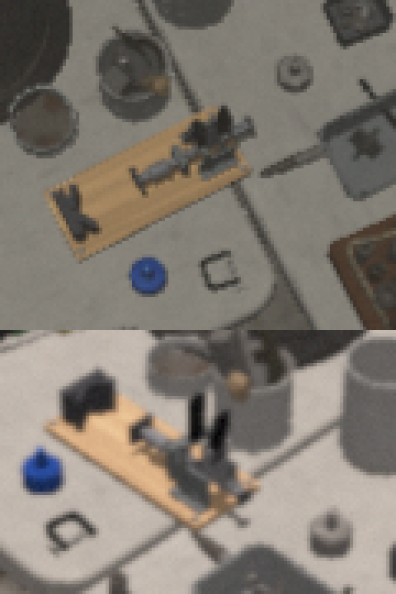

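The grey puck stands upright with its stem at about (349,182). The board has the V jaw at its left (world +y) end and the post and trigger toward world -y. I'll fit the board now, then look from the wrist camera.

```bash
python3 - <<'E'
from h import *
b=cv2.imread('pics/top0.png');h=cv2.cvtColor(b,cv2.COLOR_BGR2HSV)
m=cv2.inRange(h,(8,70,90),(25,255,255));m[:185]=0;m[245:]=0;m[:,:265]=0;m[:,345:]=0
p=np.argwhere(m)[:,::-1]
w=onplane('top0.png',p,np.full(len(p),.012))[:,:2]*1000
r=cv2.minAreaRect(w.astype(np.float32));print(r,cv2.boxPoints(r))
r=read_camera('wrist');print(np.array(r['tool_from_camera']).round(3),r['K'])
E
```

```text
((570.2378540039062, -56.809722900390625), (175.6338348388672, 267.4691467285156), 1.591177225112915) [[ 478.7413     74.434814]
 [ 486.1683   -192.93121 ]
 [ 661.7344   -188.05426 ]
 [ 654.3074     79.31177 ]]
[[-0.001 -0.944 -0.329  0.084]
 [ 1.    -0.001  0.    -0.001]
 [-0.001 -0.329  0.944 -0.141]
 [ 0.     0.     0.     1.   ]] [[319.99379085   0.         319.63840232]
 [  0.         319.99379085 195.06143309]
 [  0.           0.           1.        ]]
```

```bash
python3 -m handwheel '8.5 2.3 -5.6 0.9 0 0 -0.1;8.5 2.3 -5.6 0.9 0 0 -0.1;8.5 2.3 -5.6 0.9 0 0 -0.1;8.5 2.3 -5.6 0.9 0 0 -0.1;8.5 2.3 -5.6 0.9 0 0 -0.1;8.5 2.3 -5.6 0.9 0 0 -0.1;8.5 2.3 -5.6 0.9 0 0 -0.1;8.5 2.3 -5.6 0.9 0 0 -0.1'; python3 -m handwheel '8.5 2.3 -5.6 0.9 0 0 -0.1;8.5 2.3 -5.6 0.9 0 0 -0.1;8.5 2.3 -5.6 0.9 0 0 -0.1;8.5 2.3 -5.6 0.9 0 0 -0.1;8.5 0 0 0 0 0 0'
python3 - <<'E'
from h import *
snap('wrist','w1.png');s=manip.observe();print(s['position'],s['ee_rot'].round(3))
E
```

```text
time: 1.15
position: [0.4241, 0.1542, 0.3036]
ee_rot: [[-0.38, 0.925, 0.0], [0.925, 0.38, 0.0], [0.0, 0.001, -1.0]]
force: [0.3, 0.8, -0.0]
opening: 0.0852
grasp_force: 0.0
time: 1.78
position: [0.5163, -0.0738, 0.3399]
ee_rot: [[0.017, 1.0, 0.001], [1.0, -0.017, -0.003], [-0.003, 0.001, -1.0]]
force: [-0.8, -0.0, 0.8]
opening: 0.0853
grasp_force: 0.0
[ 0.51582812 -0.07023371  0.33930613] [[ 0.012  1.    -0.   ]
 [ 1.    -0.012 -0.001]
 [-0.001 -0.    -1.   ]]
```

View pics/w1.png

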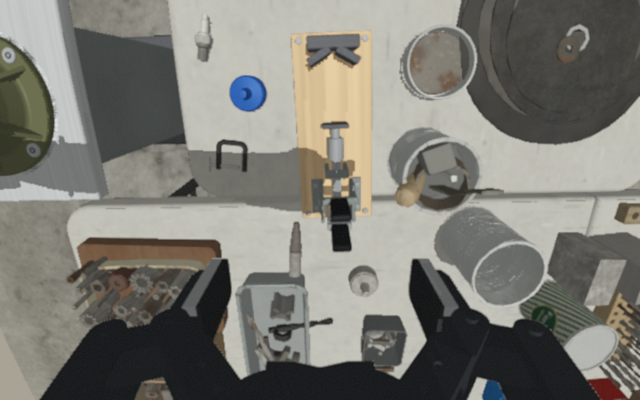

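The wrist view shows the puck at (363,281) and the board with corners (292,33), (372,32), (371,215). The V jaw is at (333,48), the pad at (334,125), and the post and trigger at (341,208) and (341,238). Neighbours of the puck are the tray's tool tip (295,250), a box (383,340) and a tall can (490,255).

```bash
python3 - <<'E'
from h import *
b=cv2.imread('pics/w1.png');h=cv2.cvtColor(b,cv2.COLOR_BGR2HSV)
m=cv2.inRange(h,(8,60,60),(25,255,255));m[:,:285]=0;m[:,378:]=0;m[:25]=0;m[220:]=0
m[170:]=0
p=np.argwhere(m)[:,::-1]; w=onplane('w1.png',p,np.full(len(p),.012))[:,:2]*1000
# edges per row
L=[];R=[]
for v in range(45,170):
    u=np.where(m[v])[0]
    if len(u)>10:L.append((u[0]-.5,v));R.append((u[-1]+.5,v))
for E in(L,R):
    q=onplane('w1.png',E,np.full(len(E),.012))[:,:2]*1000;k=np.polyfit(q[:,1],q[:,0],1)
    r=q[:,0]-np.polyval(k,q[:,1]);g=abs(r)<np.median(abs(r))*3;k=np.polyfit(q[g,1],q[g,0],1);print('edge x=',k,'at y=-63',np.polyval(k,-63))
T=[]
for u in range(298,368):
    v=np.where(m[:,u])[0]
    if len(v):T.append((u,v[0]-.5))
q=onplane('w1.png',T,np.full(len(T),.012))[:,:2]*1000;k=np.polyfit(q[:,0],q[:,1],1);print('top edge y=',k,np.polyval(k,535))
# puck
g=cv2.GaussianBlur(cv2.cvtColor(b,6),(3,3),0)[255:310,335:395]
print(cv2.resize(g,None,fx=.5,fy=.5,interpolation=3))
pts=dict(puckbase=(363,297,0),stem=(363,277,.052),pucktop=(363,281,.03),can=(455,225,0.0),canl=(437,240,.1),box=(360,320,.0),tip=(294,222,.005),padface=(334,122.5,.055),vtop=(333,37,.058))
for n,(u,v,z) in pts.items():print(n,onplane('w1.png',[(u,v)],[z]).round(3))
E
```

```text
edge x= [-2.36403105e-02  4.82942570e+02] at y=-63 484.43190996415757
edge x= [-2.88112051e-02  5.91496121e+02] at y=-63 593.3112265978554
top edge y= [2.62029059e-02 6.26949311e+01] 76.71348575825746
[[190 191 191 191 190 188 189 190 190 189 188 189 190 191 191 191 191 191
  191 191 191 191 191 191 191 190 189 189 190 192]
 [192 191 191 191 190 188 188 190 189 189 189 190 191 191 190 190 191 191
  191 191 191 191 191 191 191 191 189 190 192 193]
 [190 189 189 190 189 188 188 188 189 189 189 190 190 189 189 188 190 191
  191 191 190 190 191 192 192 191 190 191 193 193]
 [186 186 187 188 189 188 187 188 189 189 189 189 189 188 188 189 190 190
  190 190 189 188 189 191 192 191 191 190 191 192]
 [187 188 189 190 190 189 189 190 190 191 191 188 184 180 179 182 186 190
  190 190 189 188 188 190 192 192 191 190 190 190]
 [184 185 186 187 189 188 190 191 191 188 177 152 132 127 126 131 146 171
  186 190 190 189 189 191 192 193 192 191 190 189]
 [182 184 186 187 188 189 190 191 184 153 119  97  91  92  94  95 102 120
  153 182 189 188 188 191 192 193 193 191 189 188]
 [188 189 190 191 191 19
[... 2175 characters left out ...]
  194 193 193 192 192 193 194 194 193 193 194 194]
 [193 193 192 193 192 192 192 190 189 188 189 190 192 194 194 194 194 194
  193 192 193 193 193 195 195 195 194 193 193 194]
 [193 193 193 192 192 192 192 190 189 188 189 190 192 194 194 195 195 194
  194 193 193 194 193 194 194 194 193 193 193 194]
 [194 194 194 192 192 192 192 190 190 190 190 191 192 194 193 194 196 195
  194 194 194 194 194 194 194 194 193 193 194 194]]
puckbase [[ 0.591 -0.355  0.   ]]
stem [[ 0.581 -0.278  0.052]]
pucktop [[ 0.585 -0.3    0.03 ]]
can [[ 0.741 -0.216 -0.   ]]
canl [[ 0.672 -0.19   0.1  ]]
box [[ 0.587 -0.407  0.   ]]
tip [[ 0.473 -0.202  0.005]]
padface [[ 0.537 -0.039  0.055]]
vtop [[0.536 0.064 0.058]]
```

```bash
python3 -m handwheel '8.5 1.3 -4.9 -2.8 0 0 0;8.5 1.3 -4.9 -2.8 0 0 0;8.5 1.3 -4.9 -2.8 0 0 0;8.5 1.3 -4.9 -2.8 0 0 0;8.5 1.3 -4.9 -2.8 0 0 0.012;8.5 0 0 0 0 0 0;8.5 0 0 0 0 0 0'
python3 - <<'E'
from h import *
snap('wrist','w2.png');s=manip.observe();print(s['position'],s['ee_rot'].round(3))
print(onplane('w1.png',[(364,264.5)],[0]),onplane('w1.png',[(437,235)],[0]))
E
```

```text
time: 2.7
position: [0.5813, -0.3107, 0.1987]
ee_rot: [[-0.007, 1.0, -0.001], [1.0, 0.007, 0.002], [0.002, -0.001, -1.0]]
force: [0.2, 0.6, -0.1]
opening: 0.0851
grasp_force: 0.0
[ 0.58184507 -0.31032669  0.19967193] [[-0.008  1.     0.001]
 [ 1.     0.008  0.002]
 [ 0.002  0.001 -1.   ]]
[[ 0.59018206 -0.28727068  0.        ]] [[ 7.11951136e-01 -2.33382122e-01  5.55111512e-17]]
```

View pics/w2.png

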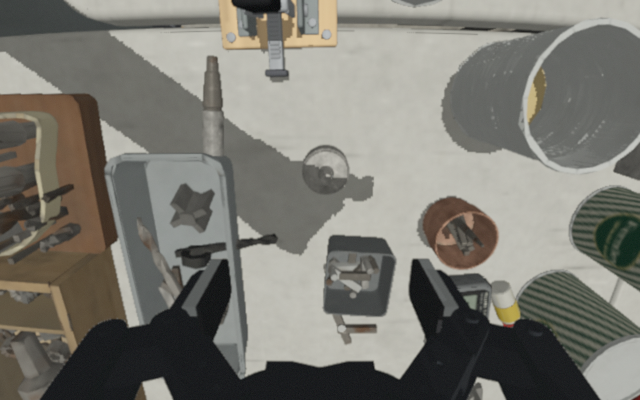

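The puck is at (326,169), a full circle over columns 303–349. Finger room on both sides in x is clear.

```bash
python3 - <<'E'
from h import *
for z in(0,.03,.04,.052):print(z,onplane('w2.png',[(303,169),(349,169),(326,145),(326,193),(326,172)],[z]*5).round(4).tolist())
E
```

```text
0 [[0.5635, -0.3147, 0.0], [0.6138, -0.3144, 0.0], [0.5883, -0.2881, 0.0], [0.589, -0.3423, 0.0], [0.5887, -0.318, 0.0]]
0.03 [[0.565, -0.307, 0.03], [0.611, -0.3067, 0.03], [0.5877, -0.2828, 0.03], [0.5883, -0.3322, 0.03], [0.588, -0.31, 0.03]]
0.04 [[0.5655, -0.3044, 0.04], [0.61, -0.3042, 0.04], [0.5875, -0.281, 0.04], [0.5881, -0.3288, 0.04], [0.5878, -0.3073, 0.04]]
0.052 [[0.5662, -0.3014, 0.052], [0.6088, -0.3011, 0.052], [0.5872, -0.2788, 0.052], [0.5878, -0.3247, 0.052], [0.5875, -0.3041, 0.052]]
```

```bash
python3 -m handwheel '8.5 0.3 -0.1 -4 0 0 0;8.5 0.3 -0.1 -5 0 0 0;8.5 0 0 -5 0 0 0;8.5 0 0 -3.5 0 0 0;8.5 0 0 -1.5 0 0 0;8.5 0 0 0 0 0 0' 30;  python3 -m handwheel '4 0 0 0 0 0 0;4 0 0 0 0 0 0;4 0 0 0 0 0 0;4 0 0 0 0 0 0;4 0 0 0 0 0 0' 40
```

```text
time: 3.5
position: [0.5876, -0.3134, 0.0099]
ee_rot: [[-0.007, 1.0, 0.001], [1.0, 0.007, 0.001], [0.001, 0.001, -1.0]]
force: [0.2, -0.0, 0.7]
opening: 0.0852
grasp_force: 0.0
time: 4.12
position: [0.5878, -0.3154, 0.0113]
ee_rot: [[-0.005, 1.0, 0.003], [1.0, 0.005, -0.001], [-0.001, 0.003, -1.0]]
force: [-2.4, 1.2, 6.8]
opening: 0.048
grasp_force: 41.9
```

```bash
python3 -m handwheel '4 0 0 4 0 0 0;4 0 0 6 0 0 0;4 0 0 6 0 0 0;4 -0.8 4 3 0 0 0;4 -0.8 5.5 0 0 0 0;4 -0.8 5.5 0 0 0 0;4 -0.8 5.5 0 0 0 0;4 -0.8 5.5 0 0 0 0.02';  python3 -m handwheel '4 -1.1 5.2 0 0 0 0;4 0 1 0 0 0 0;4 0 0 0 0 0 0'
python3 - <<'E'
from h import *
s=manip.observe();print(s['position'],s['ee_rot'].round(3),s['opening'],s['force'])
snap('wrist','w3.png')
E
```

```text
time: 5.12
position: [0.5459, -0.0532, 0.1991]
ee_rot: [[-0.025, 1.0, -0.0], [1.0, 0.025, 0.0], [0.0, -0.0, -1.0]]
force: [0.8, 1.0, -2.5]
opening: 0.0482
grasp_force: 42.4
time: 5.5
position: [0.5356, 0.0075, 0.1992]
ee_rot: [[-0.026, 1.0, -0.0], [1.0, 0.026, -0.0], [-0.0, -0.0, -1.0]]
force: [0.5, -0.0, -2.8]
opening: 0.0479
grasp_force: 42.4
[0.53555757 0.00750231 0.19918021] [[-0.026  1.    -0.   ]
 [ 1.     0.026 -0.   ]
 [-0.    -0.    -1.   ]] 0.04790625615188577 [ 0.52299503 -0.02481108 -2.81165887]
```

View pics/w3.png

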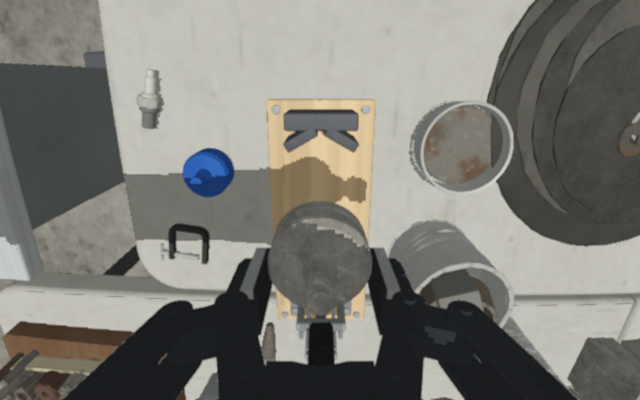

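The wrist view shows the puck held upright at (320,255), the V jaw at (321,128), and the board's far corners at (266,100) and (376,99).

```bash
python3 - <<'E'
from h import *
print(onplane('w3.png',[(266,99),(376,98.5),(285,113),(357,112)],[.012,.012,.058,.058]).round(4))
print(onplane('w3.png',[(320,201),(270,250),(370,250)],[.188,.215,.215]).round(4))
E
```

```text
[[0.481  0.0764 0.012 ]
 [0.59   0.0796 0.012 ]
 [0.5045 0.0671 0.058 ]
 [0.5665 0.0695 0.058 ]]
[[0.5353 0.035  0.188 ]
 [0.5135 0.0212 0.215 ]
 [0.5578 0.0224 0.215 ]]
```

```bash
python3 -m handwheel '4 0.15 0 -4 0 0 0;4 0 0 -5 0 0 0;4 0 0 -5 0 0 0;4 0 0 -2.8 0 0 0;4 0 0 -0.5 0 0 0;4 0 0 -0.2 0 0 0;4 0 0 0 0 0 0';  python3 -m handwheel '4 0 0 -0.15 0 0 0;6 0 0 0 0 0 0;8.5 0 0 0 0 0 0;8.5 0 0 0 0 0 0;8.5 0 0 0 0 0 0'
```

```text
time: 6.42
position: [0.5386, 0.0067, 0.0257]
ee_rot: [[-0.024, 1.0, 0.003], [1.0, 0.024, 0.0], [0.0, 0.003, -1.0]]
force: [0.2, -0.7, -3.0]
opening: 0.0482
grasp_force: 42.5
time: 7.05
position: [0.5374, 0.0072, 0.023]
ee_rot: [[-0.025, 1.0, 0.0], [1.0, 0.025, 0.0], [0.0, 0.0, -1.0]]
force: [1.1, -0.7, -0.5]
opening: 0.0848
grasp_force: 0.0
```

```bash
python3 -m handwheel '8.5 0 0 5 0 0 0;8.5 0 0 6 0 0 0;8.5 0 0 6 0 0 0;8.5 0 -1.8 1 0 0 0.175;8.5 0.1 -1.8 0 0 0 0.175;8.5 0.1 -1.8 0 0 0 0.175;8.5 0.1 -1.8 0 0 0 0.175;8.5 0 -1.8 0 0 0 0.175';  python3 -m handwheel '8.5 0 -1.8 0 0 0 0.175;8.5 0 -1.8 0 0 0 0.175;8.5 0 -1.8 0 0 0 0.175;8.5 0 -1.8 0 0 0 0.17;8.5 0 0 0 0 0 0;8.5 0 0 0 0 0 0'
python3 - <<'E'
from h import *
s=manip.observe();print(s['position'],s['ee_rot'].round(3),s['joints'].round(2))
snap('wrist','w4.png')
E
```

```text
time: 8.05
position: [0.5402, -0.0834, 0.2028]
ee_rot: [[-0.787, 0.617, 0.0], [0.617, 0.787, 0.0], [0.0, 0.0, -1.0]]
force: [-0.0, 0.2, -0.1]
opening: 0.085
grasp_force: 0.0
time: 8.8
position: [0.5404, -0.154, 0.2027]
ee_rot: [[-1.0, -0.022, -0.0], [-0.022, 1.0, 0.001], [0.0, 0.001, -1.0]]
force: [0.6, 0.5, 0.8]
opening: 0.085
grasp_force: 0.0
[ 0.54035376 -0.15397124  0.20272543] [[-1.    -0.022 -0.   ]
 [-0.022  1.     0.001]
 [ 0.     0.001 -1.   ]] [-0.38  0.17  0.68  1.74 -0.11  1.28  1.92]
```

View pics/w4.png

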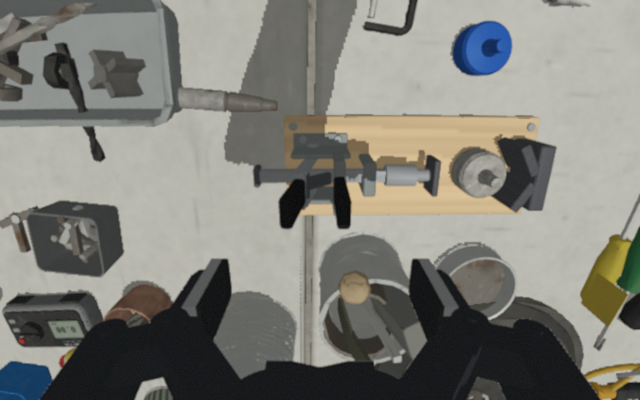

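The puck stands in front of the V at (480,175). The pad plate is at (433,175) with the pin and sleeve left of it, the post is at (343,205) and the trigger at (290,205).

```bash
python3 - <<'E'
from h import *
print(onplane('w4.png',[(337,226),(350,226),(280,226),(298,226)],[.142,.142,.14,.14]).round(4))
print(onplane('w4.png',[(439,160),(439,192),(417,175)],[.055,.055,.04]).round(4))
E
```

```text
[[ 0.5487 -0.1429  0.142 ]
 [ 0.5485 -0.1339  0.142 ]
 [ 0.5505 -0.1827  0.14  ]
 [ 0.5502 -0.17    0.14  ]]
[[ 0.5198 -0.0444  0.055 ]
 [ 0.5511 -0.0399  0.055 ]
 [ 0.5388 -0.0585  0.04  ]]
```

```bash
python3 -m handwheel '8.5 0.1 -0.3 -3 0 0 0.004;8.5 0 0 -4 0 0 0;8.5 0 0 -3 0 0 0;6 0 0 0 0 0 0;6 0 0 0 0 0 0;6 0 0 0 0 0 0;6 0 0 0 0 0 0' 60; python3 -m handwheel '6 0 0.4 0 0 0 0;6 0 0.6 0 0 0 0;6 0 0.6 0 0 0 0;6 0 0 0 0 0 0'; python3 -m handwheel '6 0 0.6 0 0 0 0;6 0 0.5 0 0 0 0;6 0 0 0 0 0 0;6 0 0 0 0 0 0'
```

```text
time: 9.72
position: [0.5421, -0.1579, 0.104]
ee_rot: [[-1.0, -0.028, 0.002], [-0.028, 1.0, 0.0], [-0.002, 0.0, -1.0]]
force: [0.4, -0.4, -0.2]
opening: 0.0597
grasp_force: 0.0
time: 10.22
position: [0.5416, -0.1418, 0.1032]
ee_rot: [[-1.0, -0.029, 0.001], [-0.029, 1.0, -0.0], [-0.001, -0.0, -1.0]]
force: [0.3, -4.1, 2.4]
opening: 0.0601
grasp_force: 1.6
time: 10.72
position: [0.5414, -0.1311, 0.103]
ee_rot: [[-1.0, -0.028, 0.0], [-0.028, 1.0, -0.0], [-0.0, -0.0, -1.0]]
force: [1.1, -4.8, 3.3]
opening: 0.0602
grasp_force: 2.4
```

```bash
python3 -m handwheel '6 0 0.3 0 0 0 0;6 0 0 0 0 0 0'; python3 - <<'E'
from h import *
snap('wrist','w5.png')
E
```

```text
time: 10.98
position: [0.5414, -0.1283, 0.103]
ee_rot: [[-1.0, -0.028, 0.0], [-0.028, 1.0, -0.001], [-0.0, -0.001, -1.0]]
force: [-0.4, -5.4, 3.1]
opening: 0.0599
grasp_force: 2.7
```

View pics/w5.png

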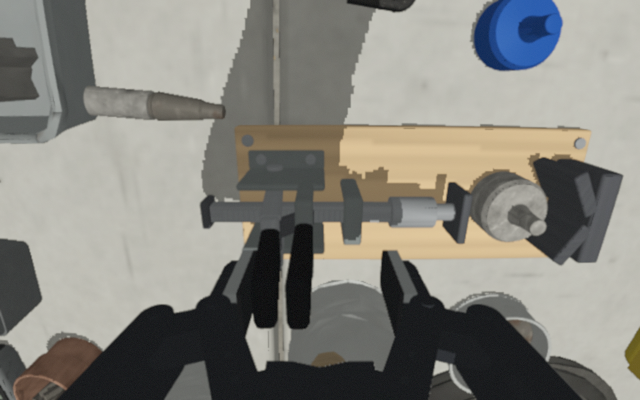

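Pad at (458,212) is now close to the puck at (515,208). The sleeve ends at column 437, and the bare pin shows between 437 and 452. The rear finger pushes the trigger with a clean gap to the post. From here I'll read the pin from numeric profiles.

```bash
cat > prof.py <<'E'
from h import *
import sys
def prof(f,z=.043,xs=(-2,0,2)):
    g=cv2.cvtColor(cv2.imread('pics/'+f),cv2.COLOR_BGR2GRAY).astype(np.float32)
    Y=np.arange(-30,90,1.)
    o=np.array([.539,-.062]);ex=np.array([1,.026]);ey=np.array([-.026,1])
    s=0
    for x in xs:
        P=np.c_[o+x/1e3*ex+Y[:,None]/1e3*ey,np.full(len(Y),z)]
        q=proj(f,P).astype(np.float32);s=s+cv2.remap(g,q[:,:1],q[:,1:],1)[:,0]/len(xs)
    print(f,'clamp y from -30, 1mm steps, 10/row');print(s.astype(int).reshape(-1,10))
if __name__=='__main__':
    if len(sys.argv)>2: snap('wrist',sys.argv[1])
    prof(sys.argv[1])
E
python3 prof.py w5.png
python3 -m handwheel '6 0 -1 0 0 0 0;6 0 -1.2 0 0 0 0;6 0 -0.6 0 0 0 0;6 0 0 0 0 0 0;6 0 0.6 0 0 0 0;6 0 0.8 0 0 0 0;6 0 0.8 0 0 0 0;6 0 0.6 0 0 0 0';python3 -m handwheel '6 0 0 0 0 0 0;6 0 0 0 0 0 0';python3 prof.py w6.png 1
```

```text
w5.png clamp y from -30, 1mm steps, 10/row
[[ 90  91  90  90  90  90  90  91  91  90]
 [ 89  84  84  92  94  95  95  94 100 137]
 [163 164 164 164 164 164 164 165 165 164]
 [165 164 165 164 164 164 164 164 164 163]
 [163 163 162 162 162 162 162 162 162 162]
 [162 162 162 162 154 113  59  43  44  48]
 [ 69  88  96  95  92  91 100  94  83  83]
 [ 78  74  75  81 103 120 123 121 120 140]
 [146 145 143 142 141 139 139 143 150 157]
 [158 159 155 131  99  91  90  87  86  85]
 [ 82  79  79  80  81  84  87  91  93  96]
 [103 110 118 127 136 146 153 154 154 156]]
time: 12.02
position: [0.5412, -0.1284, 0.1033]
ee_rot: [[-1.0, -0.028, 0.0], [-0.028, 1.0, -0.002], [-0.0, -0.002, -1.0]]
force: [-2.4, -6.2, 2.8]
opening: 0.0598
grasp_force: 3.1
time: 12.28
position: [0.5413, -0.128, 0.1032]
ee_rot: [[-1.0, -0.029, 0.0], [-0.029, 1.0, -0.001], [-0.0, -0.001, -1.0]]
force: [-1.9, -4.5, 3.7]
opening: 0.0598
grasp_force: 2.4
w6.png clamp y from -30, 1mm steps, 10/row
[[ 90  91  90  91  91  90  91  90  90  90]
 [ 91  91  90  91  90  90 100 144 165 165]
 [166 164 137  93 124 158 161 161 161 162]
 [162 162 162 162 162 162 162 163 163 163]
 [163 163 163 163 162 162 162 162 162 161]
 [162 161 161 161 160 161 161 161 161 161]
 [161 161 161 160 161 161 142  76  44  45]
 [ 44  50  71  88  95  94  91  91 114 140]
 [146 144 142 141 139 138 138 142 150 155]
 [158 157 153 125  96  90  89  87  85  84]
 [ 81  78  78  80  81  83  87  90  92  96]
 [104 110 119 128 137 146 153 153 154 156]]
```

```bash
cat > prof2.py <<'E'
from h import *
import sys
# clamp-frame rectified view at z=.045: columns y from -20..90 at 0.25mm, rows x -25..25
f=sys.argv[1]
if len(sys.argv)>2: snap('wrist',f)
Y,X=np.meshgrid(np.arange(-20,110,.2),np.arange(-28,28,.2))
o=np.array([.539,-.062])
W=np.c_[(o[0]+X/1e3-.026*Y/1e3).ravel(),(o[1]+.026*X/1e3+Y/1e3).ravel(),np.full(X.size,.045)]
q=proj(f,W).astype(np.float32).reshape(X.shape+(2,))
im=cv2.remap(cv2.imread('pics/'+f),q[...,0],q[...,1],1)
cv2.imwrite('pics/r_'+f,im)
g=cv2.cvtColor(im,6)
for x in(-12,-10,-8,-6,-5,-4,-3,4,6,8,10): print(x,g[int((x+28)*5)][0:550:10].tolist())
E
python3 prof2.py w5.png; python3 prof2.py w6.png
```

```text
-12 [85, 87, 88, 101, 104, 103, 103, 101, 101, 101, 101, 101, 99, 93, 97, 118, 119, 135, 183, 43, 43, 42, 44, 44, 49, 89, 98, 89, 86, 85, 76, 78, 83, 117, 117, 132, 166, 168, 160, 161, 166, 163, 165, 171, 175, 172, 173, 173, 172, 159, 161, 158, 157, 154, 104]
-10 [83, 91, 91, 102, 127, 126, 125, 124, 123, 123, 123, 121, 121, 121, 120, 119, 117, 117, 120, 45, 45, 44, 43, 46, 49, 89, 98, 88, 83, 83, 75, 77, 97, 117, 122, 158, 164, 167, 162, 164, 168, 167, 169, 171, 171, 169, 167, 165, 154, 149, 155, 159, 157, 161, 127]
-8 [82, 92, 91, 93, 137, 138, 138, 136, 136, 134, 134, 134, 133, 133, 132, 129, 101, 101, 102, 98, 98, 82, 43, 44, 50, 89, 99, 87, 84, 79, 76, 82, 113, 118, 130, 164, 164, 164, 160, 161, 169, 165, 164, 148, 124, 120, 136, 152, 147, 140, 150, 152, 157, 156, 148]
-6 [87, 92, 94, 95, 143, 147, 147, 146, 145, 145, 144, 143, 137, 129, 128, 126, 130, 130, 131, 131, 131, 126, 55, 43, 48, 89, 98, 88, 87, 78, 75, 81, 120, 122, 137, 149, 152, 155, 153, 163, 170, 165, 106, 87, 83, 85, 89, 98, 138, 143, 153, 149, 147, 153, 159]
-5 [89, 91, 95, 94, 135, 152, 152, 151, 151, 150, 149, 
[... 3968 characters left out ...]
159, 160, 159, 161, 194, 188, 56, 42, 44, 42, 41, 45, 52, 89, 93, 95, 126, 148, 148, 154, 156, 168, 166, 154, 142, 105, 90, 87, 79, 84, 90, 82, 80, 127, 165, 174, 169]
8 [197, 197, 197, 198, 198, 192, 125, 140, 142, 143, 144, 145, 145, 146, 148, 148, 148, 149, 149, 149, 150, 172, 198, 195, 84, 42, 42, 44, 42, 45, 52, 89, 93, 92, 103, 136, 150, 170, 170, 163, 158, 155, 149, 157, 163, 138, 106, 84, 90, 86, 95, 157, 175, 168, 158]
10 [198, 197, 197, 196, 197, 197, 195, 193, 193, 192, 193, 193, 193, 193, 193, 193, 194, 194, 193, 194, 194, 196, 198, 198, 186, 73, 43, 44, 43, 44, 53, 88, 93, 87, 108, 121, 162, 174, 161, 159, 156, 158, 155, 155, 165, 181, 165, 143, 102, 91, 109, 163, 161, 158, 149]
```

View pics/r_w6.png

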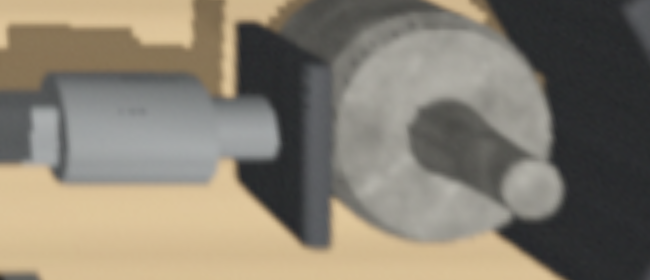

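The rectified picture (5 px per mm) shows the sleeve front at column 212 and the pin running into the pad plate at 240–330, fully out. The puck body starts at about 335 and is still untouched.

```bash
cat > m.py <<'E'
import sys,subprocess
from h import *
f=sys.argv[1]
subprocess.run(['python3','prof2.py']+sys.argv[1:],stdout=subprocess.DEVNULL)
g=cv2.cvtColor(cv2.imread('pics/r_'+f),6).astype(int)
for x in(7,8,9):
    r=g[int((x+28)*5)-1:int((x+28)*5)+2].mean(0)
    d=np.where(r<55)[0]; i=d[0]; d=d[(d<i+120)]; j=d[-1]
    jj=j+np.argmax(r[j:]>72); 
    k=i
    while r[k]<170 and k>i-60:k-=1
    hi=k
    while r[k]>170 and k>0:k-=1
    print(f,x,'sleeve',round(-20+k*.2,1),'plateback',-20+i*.2,'platefront-edge',round(-20+jj*.2,1),'D',round((jj-k)*.2,1),'gapbright',hi-k)
E
python3 m.py w5.png;python3 m.py w6.png
python3 -m handwheel '6 0 -1 0 0 0 0;6 0 -1.2 0 0 0 0;6 0 -0.6 0 0 0 0;6 0 0 0 0 0 0;6 0 0.6 0 0 0 0;6 0 0.8 0 0 0 0;6 0 0.8 0 0 0 0;6 0 0.6 0 0 0 0';python3 -m handwheel '6 0 0 0 0 0 0;6 0 0 0 0 0 0';python3 m.py w7.png 1
```

```text
w5.png 7 sleeve 11.0 plateback 17.800000000000004 platefront-edge 29.2 D 18.2 gapbright 26
w5.png 8 sleeve 10.4 plateback 18.200000000000003 platefront-edge 29.2 D 18.8 gapbright 30
w5.png 9 sleeve 1.0 plateback 19.200000000000003 platefront-edge 29.2 D 28.2 gapbright 81
w6.png 7 sleeve 22.2 plateback 28.200000000000003 platefront-edge 41.0 D 18.8 gapbright 21
w6.png 8 sleeve 21.8 plateback 28.6 platefront-edge 41.0 D 19.2 gapbright 25
w6.png 9 sleeve 5.4 plateback 29.400000000000006 platefront-edge 41.0 D 35.6 gapbright 110
time: 13.32
position: [0.5413, -0.1289, 0.1033]
ee_rot: [[-1.0, -0.028, 0.0], [-0.028, 1.0, -0.002], [-0.0, -0.002, -1.0]]
force: [-1.2, -8.0, 2.8]
opening: 0.0597
grasp_force: 3.7
time: 13.58
position: [0.5413, -0.1284, 0.1033]
ee_rot: [[-1.0, -0.028, 0.0], [-0.028, 1.0, -0.001], [-0.0, -0.001, -1.0]]
force: [-2.1, -5.3, 3.7]
opening: 0.06
grasp_force: 2.7
w7.png 7 sleeve 32.6 plateback 35.800000000000004 platefront-edge 50.0 D 17.4 gapbright 8
w7.png 8 sleeve 31.8 plateback 36.2 platefront-edge 50.0 D 18.2 gapbright 14
w7.png 9 sleeve 23.4 plateback 37.400000000000006 platefront-edge 50.0 D 26.6 gapbright 59
```

```bash
python3 -m handwheel '6 0 -1 0 0 0 0;6 0 -1.2 0 0 0 0;6 0 -0.6 0 0 0 0;6 0 0 0 0 0 0;6 0 0.6 0 0 0 0;6 0 0.6 0 0 0 0;6 0 0.6 0 0 0 0;6 0 0.4 0 0 0 0';python3 -m handwheel '6 0 0 0 0 0 0';python3 m.py w8.png 1;python3 -m handwheel '6 0 0.3 0 0 0 0;6 0 0.3 0 0 0 0;6 0 0 0 0 0 0;6 0 0 0 0 0 0';python3 m.py w9.png 1
```

```text
time: 14.62
position: [0.5414, -0.1346, 0.1033]
ee_rot: [[-1.0, -0.028, 0.001], [-0.028, 1.0, -0.002], [-0.001, -0.002, -1.0]]
force: [-1.4, -5.7, 3.0]
opening: 0.0602
grasp_force: 3.3
time: 14.75
position: [0.5414, -0.1346, 0.1033]
ee_rot: [[-1.0, -0.028, 0.001], [-0.028, 1.0, -0.001], [-0.001, -0.001, -1.0]]
force: [-2.1, -6.0, 3.4]
opening: 0.0598
grasp_force: 2.6
w8.png 7 sleeve 26.2 plateback 38.2 platefront-edge 53.8 D 27.6 gapbright 0
w8.png 8 sleeve 35.6 plateback 38.800000000000004 platefront-edge 53.8 D 18.2 gapbright 4
w8.png 9 sleeve 19.4 plateback 39.800000000000004 platefront-edge 53.6 D 34.2 gapbright 91
time: 15.3
position: [0.5413, -0.1292, 0.1033]
ee_rot: [[-1.0, -0.028, 0.001], [-0.028, 1.0, -0.002], [-0.001, -0.002, -1.0]]
force: [-1.2, -6.5, 3.8]
opening: 0.0599
grasp_force: 3.1
w9.png 7 sleeve 29.6 plateback 41.6 platefront-edge 56.6 D 27.0 gapbright 0
w9.png 8 sleeve 38.4 plateback 42.0 platefront-edge 56.6 D 18.2 gapbright 8
w9.png 9 sleeve 36.6 plateback 43.0 platefront-edge 56.6 D 20.0 gapbright 21
```

```bash
python3 -m handwheel '6 0 -1 0 0 0 0;6 0 -1.2 0 0 0 0;6 0 -0.6 0 0 0 0;6 0 0 0 0 0 0;6 0 0.6 0 0 0 0;6 0 0.6 0 0 0 0;6 0 0.6 0 0 0 0;6 0 0 0 0 0 0';python3 -m handwheel '6 0 0 0 0 0 0';python3 m.py w10.png 1;python3 -m handwheel '6 0 0.4 0 0 0 0;6 0 0 0 0 0 0;6 0 0 0 0 0 0';python3 m.py w11.png 1
```

```text
time: 16.35
position: [0.5415, -0.1379, 0.1032]
ee_rot: [[-1.0, -0.029, 0.001], [-0.029, 1.0, -0.001], [-0.001, -0.001, -1.0]]
force: [-1.9, -4.0, 2.7]
opening: 0.06
grasp_force: 2.0
time: 16.48
position: [0.5415, -0.1381, 0.1031]
ee_rot: [[-1.0, -0.028, 0.001], [-0.028, 1.0, -0.0], [-0.001, -0.0, -1.0]]
force: [-0.2, -3.7, 3.5]
opening: 0.0602
grasp_force: 2.0
w10.png 7 sleeve 31.8 plateback 43.800000000000004 platefront-edge 58.0 D 26.2 gapbright 0
w10.png 8 sleeve 31.0 plateback 43.0 platefront-edge 58.0 D 27.0 gapbright 0
w10.png 9 sleeve 32.8 plateback 43.2 platefront-edge 58.0 D 25.2 gapbright 41
time: 16.9
position: [0.5415, -0.1352, 0.1032]
ee_rot: [[-1.0, -0.027, 0.001], [-0.027, 1.0, -0.002], [-0.001, -0.002, -1.0]]
force: [-1.1, -6.1, 4.2]
opening: 0.0603
grasp_force: 3.0
w11.png 7 sleeve 33.0 plateback 45.0 platefront-edge 57.8 D 24.8 gapbright 0
w11.png 8 sleeve 32.2 plateback 44.2 platefront-edge 57.8 D 25.6 gapbright 0
w11.png 9 sleeve 40.2 plateback 43.400000000000006 platefront-edge 57.8 D 17.6 gapbright 3
```

```bash
cat > s.py <<'E'
from h import *
import sys,subprocess
for f in sys.argv[1:]:
    im=cv2.imread('pics/r_'+f);h=cv2.cvtColor(im,cv2.COLOR_BGR2HSV).astype(int)
    out=[]
    for x in(5.5,6,6.5,7,-11,-10):
        r=int((x+28)*5); gray=(h[r,:,1]<60)&(h[r,:,2]>90)
        d=np.where(gray[:330 if f!='w5.png' else 200])[0]
        # longest gray run
        runs=np.split(d,np.where(np.diff(d)>2)[0]+1);R=max(runs,key=len);out.append((round(-20+R[0]*.2,1),round(-20+R[-1]*.2,1)))
    print(f,out)
E
python3 s.py w5.png w6.png w7.png w8.png w9.png w10.png w11.png
```

```text
w5.png [(np.float64(-15.2), np.float64(12.2)), (np.float64(-18.0), np.float64(12.0)), (np.float64(-18.4), np.float64(12.0)), (np.float64(-20.0), np.float64(11.8)), (np.float64(-15.8), np.float64(9.6)), (np.float64(-18.6), np.float64(10.2))]
w6.png [(np.float64(-13.4), np.float64(23.6)), (np.float64(-7.6), np.float64(23.6)), (np.float64(-7.8), np.float64(23.4)), (np.float64(-7.8), np.float64(23.2)), (np.float64(-8.8), np.float64(20.8)), (np.float64(-8.6), np.float64(21.6))]
w7.png [(np.float64(2.8), np.float64(34.0)), (np.float64(2.8), np.float64(33.8)), (np.float64(2.6), np.float64(33.8)), (np.float64(2.2), np.float64(33.6)), (np.float64(1.0), np.float64(30.8)), (np.float64(1.4), np.float64(31.6))]
w8.png [(np.float64(6.4), np.float64(37.8)), (np.float64(6.4), np.float64(37.8)), (np.float64(6.2), np.float64(37.6)), (np.float64(5.8), np.float64(37.6)), (np.float64(4.6), np.float64(34.2)), (np.float64(5.0), np.float64(35.2))]
w9.png [(np.float64(9.6), np.float64(40.8)), (np.float64(9.6), np.float64(40.6)), (np.float64(9.4), np.float64(40.6)), (np.float64(9.0), np.float64(40.8)), (np.float64(7.6), np.float64(37.2)), (np.float64(8.0), np.float64(38.2))]
w10.png [(np.float64(12.0), np.float64(43.4)), (np.float64(12.0), np.float64(43.2)), (np.float64(11.8), np.float64(43.2)), (np.float64(11.4), np.float64(42.8)), (np.float64(9.8), np.float64(39.4)), (np.float64(10.2), np.float64(40.2))]
w11.png [(np.float64(13.2), np.float64(44.6)), (np.float64(13.2), np.float64(44.4)), (np.float64(13.0), np.float64(44.4)), (np.float64(12.8), np.float64(44.0)), (np.float64(11.0), np.float64(40.4)), (np.float64(11.4), np.float64(41.2))]
```

```bash
python3 -m handwheel '6 0 0.3 0 0 0 0;6 0 0.2 0 0 0 0;6 0 0 0 0 0 0;6 0 0 0 0 0 0';python3 m.py w12.png 1|tail -1; python3 s.py w12.png
```

```text
time: 17.45
position: [0.5414, -0.1314, 0.1032]
ee_rot: [[-1.0, -0.027, 0.001], [-0.027, 1.0, -0.003], [-0.001, -0.003, -1.0]]
force: [-0.7, -8.2, 3.3]
opening: 0.0598
grasp_force: 4.0
w12.png 9 sleeve 41.6 plateback 44.8 platefront-edge 57.8 D 16.2 gapbright 0
w12.png [(np.float64(15.0), np.float64(45.8)), (np.float64(15.0), np.float64(45.8)), (np.float64(14.8), np.float64(45.8)), (np.float64(14.4), np.float64(45.6)), (np.float64(13.0), np.float64(42.2)), (np.float64(13.4), np.float64(43.2))]
```

View pics/r_w12.png

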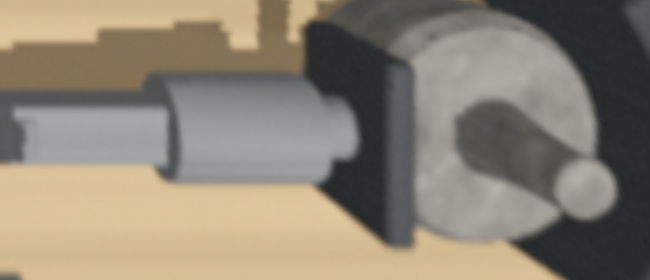

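The pad presses the puck into the V. The sleeve front is at column 330, the pin end at 357 and the plate front at 412. Compression is about 6–6.5 mm, so I'll add a touch and check that it holds.

```bash
python3 -m handwheel '6 0 0.15 0 0 0 0;6 0 0 0 0 0 0;6 0 0 0 0 0 0;6 0 0 0 0 0 0;6 0 0 0 0 0 0;6 0 0 0 0 0 0;6 0 0 0 0 0 0;6 0 0 0 0 0 0';python3 m.py w13.png 1|tail -1; python3 s.py w13.png; python3 - <<'E'
from h import *
print(onplane('w13.png',proj('w13.png',[[.5368,.023,.04]]),[.04]))
a=cv2.imread('pics/w13.png');print(manip.observe()['force'])
E
```

```text
time: 18.5
position: [0.5414, -0.1302, 0.1032]
ee_rot: [[-1.0, -0.027, 0.001], [-0.027, 1.0, -0.004], [-0.001, -0.004, -1.0]]
force: [-1.4, -8.6, 2.4]
opening: 0.0598
grasp_force: 4.3
w13.png 9 sleeve 41.8 plateback 45.400000000000006 platefront-edge 57.8 D 16.0 gapbright 0
w13.png [(np.float64(15.4), np.float64(45.8)), (np.float64(15.4), np.float64(45.8)), (np.float64(15.4), np.float64(45.8)), (np.float64(15.0), np.float64(45.8)), (np.float64(13.4), np.float64(42.6)), (np.float64(13.8), np.float64(43.6))]
[[0.5368 0.023  0.04  ]]
[ 0.371112   -8.9812712   2.43391924]
```

```bash
python3 -c "
from station import order
print(order.sign_off())"
```

```text
the job is handed in; nothing more can be done
None
```

The puck stands upright on the board, pressed into the V jaw, with the pad's spring about half pushed in (an estimated 6.5–7 of 14 mm). I handed the job in at about 18.5 s with the trigger still held squeezed and saw no sign of touching the other things on the table; I don't have the judge's verdict.

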